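Hold the spring ring clamp open at the green mark

ROBOT

A 6-joint arm with a two-finger parallel gripper is mounted at the origin on the work surface. World frame = base frame: x ahead of the robot, y to its left, z up, the work surface at z = 0. Lengths are in m, angles in rad, forces in N, time in s.
With the tool pointing down it reaches from about 0.375 to 0.9 m from the base axis. Payload 3.1 kg.
Tool frame: the origin (TCP) lies on the centre line of the jaws, within the pads' length; the fingertips stand robot.tip_reach ahead of it and the grasp point (between the pads) lies 8 mm behind it (robot.tip_reach is the distance from the TCP to the fingertips, in m); z points along the fingers, y is the line along which they close (so a half turn about z gives the same grasp; the last joint's range is limited). The gripper opens to 87 mm and grips with 3 to 60 N. Pads are 19 mm wide; open, the fingers measure 117 mm over their backs; the gripper's body (75 mm by 190 mm) begins 51 mm behind the grasp point.
Start: joints at [1.008, 0.527, 1.433, -0, 1.181, -0.178], TCP at [0.235, 0.579, 0.234] pointing down, gripper open.
Joint ranges: [-3.08, 3.08], [-0.75, 2.2], [0.22, 2.44], [-1.43, 4.57], [0, 2.65], [-2.85, 2.85]. Speed limits (rad/s): [2.79, 2.79, 3.14, 3.14, 3.14, 3.14].

INTERFACE

Orientations are given as a unit quaternion [x, y, z, w].
In Python, from rig import robot gives the robot as it stands.
- The arm moves only by the tool jog_arm, never from a script. Its argument "motion" is one flat list of numbers, 7 for each row, row after row: the shift along the tool's x, y, z scaled (see below), then the turn, a rotation vector about the tool's x, y, z scaled (see below), then the gripper's target within -1 to 1 (shut at 1, half-way at 0, fully open at -1). In form: [x, y, z, rx, ry, rz, hand, x, y, z, rx, ry, rz, hand, ...]. A call has 1 to 12 rows; each row shifts and turns the commanded pose from where the row before left it, along the tool's axes as they then stand; what a row does not reach is not made up. The controller multiplies each number of a shift by 4 cm and each number of a turn by 4 degrees. A row lasts 1/8 s, in which the tool goes at most 62.5 mm and 10.7 degrees, less where a joint would pass 70% of its speed; a pose out of reach is approached as far as the arm can. A call with a number of a shift or a turn outside -1 to 1 is refused whole. A call with a gripper value outside its range is refused whole. The fingers move at their own pace and stop on an object; "grip_force" is the grip in N (left out, the last holds). Time passes only in rows, so rows that do not move let the fingers close. It gives the time, the measured TCP pose, the force, the opening and the grip force at its end, in the units of the state.
- robot.get_obs(): the state, without advancing time (a new reading comes with each control period).
- robot.camera(name): name is "side" or "top" or "wrist"; returns the picture (400x640x3 uint8, blue, green, red); there is no depth.
- robot.calibration(name): a dict with "fx", "fy", "cx", "cy" (pixels), "dist_coeffs" ([k1, k2, p1, p2, k3] as OpenCV has them; the pictures are not rectified), "R" (3x3) and "t" (3): a world point X has camera coordinates R X + t; the wrist camera has in their place "T_tool_cam" (4x4, takes a point from camera to tool coordinates, whose origin is the TCP and whose axes are the flange's). Camera axes: x right, y down, z forward; pixel columns grow to the right and rows downward; lengths in m; the calibration is good to about 2 mm. A picture is of the moment at which its call begins: read the wrist's pose just before it. calibration takes no time and is no camera call.
- robot.hand_in(): hands the job in; it is judged then, once.
The state is a dict: "time": time; "q": joint angles; "joint_velocities": joint speeds; "joint_torque": joint torques, N m; "position": TCP position; "tool_rot": TCP orientation; "ft_force": force on the tool from outside, world axes, zero at the start; "moment": the same for the moment, N m; "grip_width": finger opening in m; "grip_force": force on a finger pad.
Only numpy, scipy, OpenCV 4.12 (cv2) and the standard library are available. Lean on these libraries where they do the work, as an engineer would, in place of code of your own. Each camera call takes 0.05 s, during which the arm holds its last target. There are 200 camera calls.

TASK

The jeweller wants to drop a ring into the spring clamp on the setting bench. First turn its black clamp knob clockwise (seen from above) right round to its stop, so that the blue hooked dog swings clear of the brass lug, with the jaws still shut; then take the orange handle and pull the spring slide out until the orange pointer stands within the width of the green mark, and keep holding it there with the fingers: the program finishes while still holding the handle against the spring. Leave the knob at that free stop, and do not shift the jar, the brass cone or the hand tool beside the clamp.

Things in the scene. Friction and masses are not known exactly. Their poses are not given: they have to be found in the camera images.
- ring_clamp: The clamp's fixed body, bolted down: dark steel base plate 270 x 130 x 12 mm (local x -145 to 125 mm) with a bright steel fixed-jaw block, 80 x 80 mm, top 68 mm above the bench, at local x 30 to 110 mm. Origin on the bench surface, z up; the slide pulls out along the body's own -x axis.
- clamp_knob (a joint): Knob angle in rad. 0 = locked: the blue hooked dog points along the clamp's -x, its tooth in front of the brass lug. Grows as the knob is turned clockwise seen from above, to a firm stop at 1.3 where the dog points to the clamp's +y side and the slide is free. Light friction (0.06 N m); stays where left. Starts at 0 to 0.15.
- knob_grip (a point): On the knob's vertical axis, 101 mm above the bench, at local (70, 0) mm of the clamp. Black bar grip 46 mm long, 12 mm thick, 81 to 115 mm above the bench, clear all round; below it the blue dog arm (16 mm wide, 72 mm long from the axis, top 76 mm above the bench). The point turns with the knob: x along the bar, -x along the dog; knob at 0: axes as the clamp's.
- jaw_slide (a joint): How far the slide is pulled out, in m: 0 = jaws shut (start), stop at 0.065. The spring pulls it home with about 3.3 N at 0, growing by 1.1 N per 10 mm; it snaps home if let go. While the knob is locked it cannot come out more than about 5 mm.
- handle_grip (a point): Middle of the orange handle, an upright blade on the slide: 12 mm thick along the clamp's x, 46 mm wide along y, 30 to 92 mm above the bench. The point is 70 mm above the bench, at local (-60, 0) mm of the clamp when shut; axes as the clamp's. Behind it 65 mm of free space up to the moving jaw (only the slide bar there, top 30 mm above the bench); open in front.
- pointer (a point): Free tip of the thin orange pointer (3 mm wide) that sticks out to the clamp's -y side from the moving jaw, 20 mm above the bench, at local (20.5, -48) mm when shut. It moves with the slide, just inside the green mark.
- mark: The green mark, a small green block on the white scale at the clamp's -y edge: 10 mm along the slide's direction (clamp x), 14 mm across, 6 mm high; origin at the centre of its underside, axes those of the clamp. It stands 22 to 50 mm out from the shut pointer, in the direction of pull. The pointer is on the mark when the two agree along the clamp's x to within 5 mm (half the mark).
- gem_jar: Bystander: small lidded jar, 42 mm across, 45 mm high, origin at the centre of its underside. Leave alone.
- sizing_cone: Bystander: upright brass ring cone, foot 48 mm across, 77 mm high, origin at the centre of its underside. Leave alone.
- pusher: Bystander: hand tool with a wooden handle, 130 mm long, lying on the bench. Leave alone.

How it is judged:
By the outcome, as a careful person would: the job done as asked, in the order asked, and still so for the second after the job is handed in, while the arm keeps its last pose, push and grip.
It also fails if it takes over 43 s, if anything falls off the work surface, if the arm or the gripper's body presses on something with over 40 N, if the wrist force passes 120 N, or if a joint passes its speed limit or range.

## Working session

There is one attempt and no reset: what is moved stays moved. The work goes in short steps, Python scripts to look and compute and a tool call to move; the robot and the scene stay as the last step left them, time stands still between calls to the robot, and variables do not carry over. Pictures are saved under pics/ and viewed, at most 10 in all, crops included, and the job is handed in when it is done.

Besides the shell and the picture viewer there is one more tool, called after "Request:" as name(argument=value, ...) on one line, values as JSON. jog_arm: Moves the arm, as the interface text tells. Shifts and turns lie within -1 to 1; 1 stands for 4 cm of shift or 4 degrees of turn. Its arguments: {"type":"object","properties":{"motion":{"type":"array","items":{"type":"number"}},"grip_force":{"type":"number"}},"required":["motion"]}

```bash
mkdir -p pics; ls
python3 - <<'E'
from rig import robot
import cv2
o=robot.get_obs();print(o, robot.tip_reach)
for n in("top","side"):
    cv2.imwrite(f"pics/{n}0.png",robot.camera(n)); c=robot.calibration(n); print(n,{k:(v if not hasattr(v,'tolist') else v.tolist()) for k,v in c.items()})
print(robot.calibration("wrist"))
E
```

```text
pics
{'time': 0.0, 'q': array([ 1.00752918e+00,  5.28455985e-01,  1.43390441e+00, -3.93686302e-05,
        1.18140360e+00, -1.78479360e-01]), 'joint_velocities': array([-0.0002883 ,  0.00159624,  0.00054668,  0.00040759, -0.00157228,
        0.00136369]), 'joint_torque': array([-6.77826256e-05, -4.40049255e+01, -1.76593870e+01,  6.31737057e-02,
        5.80512767e-02, -1.68939659e-04]), 'position': array([0.2341844 , 0.57869628, 0.2325772 ]), 'tool_rot': array([ 1.91201700e-01,  9.81550167e-01, -1.01845474e-03, -3.76514114e-04]), 'ft_force': array([-0.66186557, -0.59002134,  0.74920253]), 'moment': array([-0.00560951,  0.04806359, -0.01474038]), 'grip_force': 0.0, 'grip_width': 0.0869660778929791} 0.011
top {'fx': 401.8367744122775, 'fy': 401.8367744122775, 'cx': 323.7395656130333, 'cy': 199.9894217152507, 'dist_coeffs': [-0.0006707023026023813, 0.0, 0.0, 0.0, 0.0], 'R': [[-0.002728340970601918, -0.9992377408460272, -0.03894218053057379], [-0.9971333591462371, 0.005663099133952163, -0.07545192764893938], [0.07561494715524097, 0.03862468869941473, -0.9963887359808838]], 't': [0.067710
[... 339 characters left out ...]
0.8128985891525299], [0.30237813371503547, 0.754756101439517, -0.5821603658708089]], 't': [-0.5475899383413747, 0.24025901345824832, 0.4950860797794861]}
{'fx': 319.6164253204628, 'fy': 319.6164253204628, 'cx': 320.34709008598804, 'cy': 204.0017511932647, 'dist_coeffs': array([-0.01923461,  0.        ,  0.        ,  0.        ,  0.        ]), 'T_tool_cam': array([[ 9.43306421e-04, -9.67573935e-01, -2.52586206e-01,
         6.92711744e-02],
       [ 9.99999084e-01,  1.15785001e-03, -7.00750598e-04,
        -7.77545749e-04],
       [ 9.70484955e-04, -2.52585314e-01,  9.67574141e-01,
        -1.50756307e-01],
       [ 0.00000000e+00,  0.00000000e+00,  0.00000000e+00,
         1.00000000e+00]])}
```

View pics/top0.png

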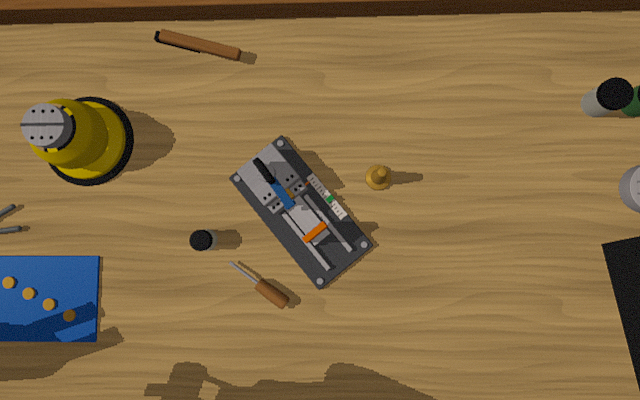

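View pics/side0.png

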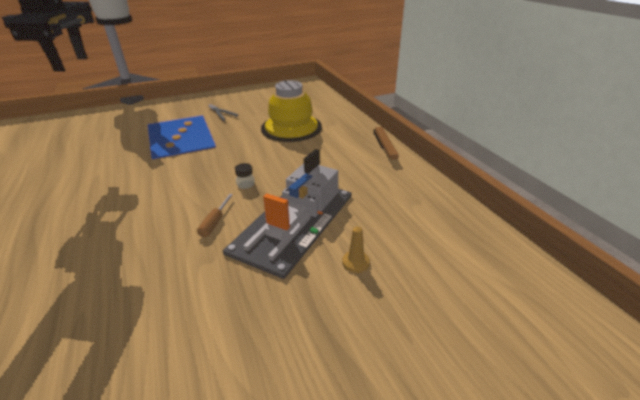

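The top picture shows the clamp at about (300,210). The handle is at (315,232), the knob bar at (264,168), the blue dog at (284,194) and the green mark at (330,199). The jar is at (203,240), the cone at (377,177) and the hand tool at (262,285).

```bash
cat > h.py <<'E'
from rig import robot
import cv2, numpy as np
from scipy.spatial.transform import Rotation as Rn
def cam(n):
    o=robot.get_obs(); c=robot.calibration(n); im=robot.camera(n)
    if n=="wrist":
        T=np.eye(4);T[:3,:3]=Rn.from_quat(o["tool_rot"]).as_matrix();T[:3,3]=o["position"]
        M=T@c["T_tool_cam"]; R=M[:3,:3].T; t=-R@M[:3,3]
    else: R=np.array(c["R"]);t=np.array(c["t"])
    K=np.array([[c["fx"],0,c["cx"]],[0,c["fy"],c["cy"]],[0,0,1]])
    return im,K,np.array(c["dist_coeffs"]),R,t
def ray(px,z,K,d,R,t):
    p=cv2.undistortPoints(np.array(px,float).reshape(-1,1,2),K,d).reshape(-1,2)
    D=np.c_[p,np.ones(len(p))]@R; C=-R.T@t
    return C+D*((z-C[2])/D[:,2])[:,None]
def proj(X,K,d,R,t): return cv2.projectPoints(np.array(X,float).reshape(-1,1,3),cv2.Rodrigues(R)[0],t,K,d)[0].reshape(-1,2)
HSV=dict(orange=((6,200,120),(16,255,255)),green=((45,120,50),(85,255,255)),blue=((100,120,60),(125,255,255)),black=((0,0,0),(180,255,38)))
def blobs(im,col,roi=None,amin=8):
    m=cv2.inRange(cv2.cvtColor(im,cv2.COLOR_BGR2HSV),*HSV[col])
    if roi: k=np.zeros_like(m);x0,x1,y0,y1=roi;k[y0:y1,x0:x1]=1;m=m*k
    cs=[c for c in cv2.findContours(m,cv2.RETR_EXTERNAL,cv2.CHAIN_APPROX_NONE)[0] if cv2.contourArea(c)>=amin]
    return sorted(cs,key=cv2.contourArea,reverse=True)
E
python3 - <<'E'
from h import *
c=cam("top");im=c[0];a=c[1:]
cor=ray([(281,136),(372,243),(321,288),(230,179)],.012,*a);print(cor, cor.mean(0))
for i in range(4):print(np.linalg.norm(cor[i]-cor[i-1]))
e=cor[0]-cor[1]+cor[3]-cor[2];print("yaw",np.degrees(np.arctan2(e[1],e[0])))
for col,z in(("orange",.09),("green",.018),("blue",.076),("black",.115)):
    for b in blobs(im,col,(225,380,130,295)):
        r=cv2.minAreaRect(b);print(col,cv2.contourArea(b),r,ray([r[0]],z,*a))
for n,p,z in(("jar",(203,240),.045),("cone",(377,170),.077),("tool",(262,285),.01)):print(n,ray([p],z,*a))
E
```

```text
[[ 0.72274129  0.14566932  0.012     ]
 [ 0.52252997 -0.0222599   0.012     ]
 [ 0.4412684   0.07107489  0.012     ]
 [ 0.64214992  0.24120821  0.012     ]] [0.5821724  0.10892313 0.012     ]
0.12499059162036143
0.2613135925559049
0.12375308995760717
0.26324652141809757
yaw 40.125984074240165
orange 154.0 ((314.2834777832031, 231.7371063232422), (6.765741348266602, 26.654296875), 50.52753829956055) [[0.54353446 0.07833643 0.09      ]]
green 26.5 ((329.7500305175781, 198.25003051757812), (4.242640495300293, 6.363961219787598), 45.0) [[0.60441455 0.05438727 0.018     ]]
blue 239.5 ((280.77667236328125, 193.13133239746094), (33.7599983215332, 10.785394668579102), 51.95295715332031) [[0.60896811 0.13612111 0.076     ]]
black 181.5 ((264.0067443847656, 170.70947265625), (29.99188995361328, 7.323600769042969), 54.46232223510742) [[0.64171216 0.15771247 0.115     ]]
jar [[0.52930012 0.27881748 0.045     ]]
cone [[ 0.64701401 -0.02689718  0.077     ]]
tool [[0.44611512 0.17951522 0.01      ]]
```

Request:
jog_arm(motion=[-0.9,-0.39,0.05,0,0,0,-1,-0.9,-0.39,0.05,0,0,0,-1,-0.9,-0.39,0.05,0,0,0,-1,-0.9,-0.39,0.05,0,0,0,-1,-0.9,-0.39,0.05,0,0,0,-1,-0.9,-0.39,0.05,0,0,0,-1,-0.9,-0.39,0.05,0,0,0,-1,-0.9,-0.39,0.05,0,0,0,-1,-0.9,-0.39,0.05,0,0,0,-1,-0.9,-0.39,0.05,0,0,0,-1,-0.9,-0.39,0.05,0,0,0,-1,-0.9,-0.39,0.05,0,0,0,-1])

```text
time: 1.65
position: [0.5653, 0.2426, 0.2091]
tool_rot: [0.191, 0.982, -0.0, -0.0]
ft_force: [0.7, 0.4, -0.8]
grip_width: 0.087
grip_force: 0.0
```

Request:
jog_arm(motion=[-0.87,-0.39,0.05,0,0,0,-1,-0.87,-0.39,0.05,0,0,0,-1,-0.87,-0.39,0.05,0,0,0,-1,0,0,0,0,0,-1,-1,0,0,0,0,0,-1,-1,0,0,0,0,0,-1,-1,0,0,0,0,0,-1,-1,0,0,0,0,0,-1,-1,0,0,0,0,0,-1,-1,0,0,0,0,0,-1,-1,0,0,0,0,0,-1,-1,0,0,0,0,0,-1,-1])

```text
time: 3.15
position: [0.6436, 0.1611, 0.2031]
tool_rot: [-0.123, 0.992, 0.0, -0.001]
ft_force: [0.2, -0.3, -0.2]
grip_width: 0.0871
grip_force: 0.0
```

Request:
jog_arm(motion=[0,0,0,0,0,-1,-1,0,0,0,0,0,-1,-1,0,0,0,0,0,-1,-1,0,0,0,0,0,-1,-1,0,0,0,0,0,-1,-1,0,0,0,0,0,-0.5,-1,0,0,0,0,0,0,-1,0,0,0,0,0,0,-1])

```text
time: 4.15
position: [0.6438, 0.1611, 0.2035]
tool_rot: [-0.308, 0.951, 0.0, -0.0]
ft_force: [0.0, -0.4, -0.1]
grip_width: 0.0869
grip_force: 0.0
```

Run:
```python
from h import *
o=robot.get_obs();print(o["time"],o["position"],Rn.from_quat(o["tool_rot"]).as_matrix().round(3).tolist(),o["q"].round(2))
c=cam("wrist");cv2.imwrite("pics/w1.png",c[0])
np.savez("w1.npz",K=c[1],d=c[2],R=c[3],t=c[4])
```

```text
4.15 [0.6438476  0.16105379 0.20345942] [[-0.81, -0.587, -0.0], [-0.587, 0.81, -0.0], [0.0, 0.0, -1.0]] [ 0.08  0.61  1.36 -0.    1.17 -2.12]
```

View pics/w1.png

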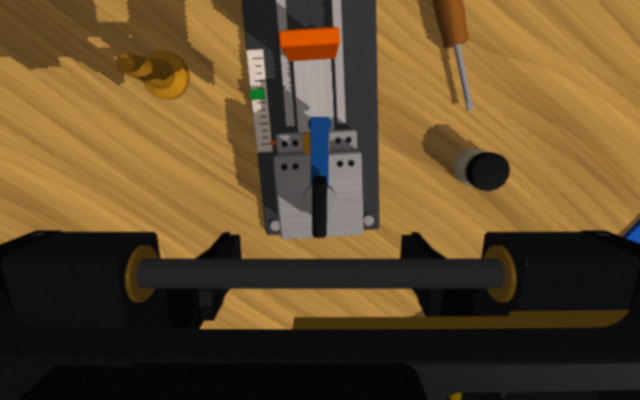

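The wrist view shows the black bar at about (319,207), the dog running up to (319,120) and the handle top at (310,43). The green mark is at (257,94), with the pointer tip just below it at (272,142).

Run:
```python
from h import *
w=np.load("w1.npz");a=(w["K"],w["d"],w["R"],w["t"]);im=cv2.imread("pics/w1.png")
yaw=lambda v:np.degrees(np.arctan2(v[1],v[0]))
for col,z,roi in(("black",.115,(300,340,170,240)),("blue",.076,(300,340,110,190)),("orange",.092,(270,350,20,65)),("green",.02,(240,275,80,105)),("orange",.02,(262,282,130,155))):
    for b in blobs(im,col,roi,3)[:2]:
        P=ray(b.reshape(-1,2),z,*a)[:,:2]; r=cv2.minAreaRect((P*1000).astype(np.float32))
        q=b.reshape(-1,2);vx,vy,_,_=cv2.fitLine((P*1000).astype(np.float32),2,0,.01,.01).ravel()
        print(col,"px",q.min(0),q.max(0),"rect mm",np.round(r[0],1),np.round(r[1],1),"line yaw",yaw((vx,vy)))
# base plate edge lines: right edge, points on edge
e=ray([(378,60),(378,210),(244,20),(264,200)],.012,*a);print("edges yaw",yaw(e[0]-e[1]),yaw(e[2]-e[3]))
u=np.array([np.cos(np.radians(40.1)),np.sin(np.radians(40.1))]);n=np.array([-u[1],u[0]])
print("edge lat",(e[:,:2]-[.5898,.1154])@n*1000)
```

```text
black px [312 176] [326 236] rect mm [640.3 157. ] [48.1 10.7] line yaw 36.351643
blue px [309 118] [330 183] rect mm [608.4 134.4] [55.6 17.8] line yaw 37.726482
orange px [279  27] [338  60] rect mm [546.6  79.9] [21.2 44.5] line yaw -52.826115
green px [250  89] [263  99] rect mm [603.4  53.2] [ 9.  13.8] line yaw -46.782597
edges yaw -141.50796180136012 -140.26891196294204
edge lat [ 66.44276055  62.09381973 -61.90648485 -63.06553881]
```

Request:
jog_arm(motion=[0.08,-0.02,0.7,0,0,0.15,-1,0,0,0.7,0,0,0,-1,0,0,0.6,0,0,0,-1,0,0,0.4,0,0,0,-1,0,0,0.2,0,0,0,-1,0,0,0,0,0,0,1,0,0,0,0,0,0,1,0,0,0,0,0,0,1,0,0,0,0,0,0,1,0,0,0,0,0,0,1,0,0,0,0,0,0,1,0,0,0,0,0,0,1], grip_force=12)

```text
time: 5.7
position: [0.6418, 0.1585, 0.0995]
tool_rot: [-0.304, 0.953, -0.0, -0.0]
ft_force: [-1.6, -0.7, 0.2]
grip_width: 0.0246
grip_force: 0.0
```

Request:
jog_arm(motion=[0,0,0,0,0,0,1,0,0,0,0,0,0,1,0,0,0,0,0,0,1])

```text
time: 6.08
position: [0.6419, 0.1583, 0.0995]
tool_rot: [-0.304, 0.953, -0.0, 0.0]
ft_force: [0.1, -0.9, 0.7]
grip_width: 0.0118
grip_force: 12.0
```

Request:
jog_arm(motion=[0,0,0,0,0,1,1,0,0,0,0,0,1,1,0,0,0,0,0,1,1,0,0,0,0,0,1,1,0,0,0,0,0,1,1,0,0,0,0,0,1,1,0,0,0,0,0,1,1,0,0,0,0,0,1,1,0,0,0,0,0,1,1,0,0,0,0,0,1,1,0,0,0,0,0,1,1,0,0,0,0,0,1,1])

```text
time: 7.58
position: [0.6415, 0.1603, 0.0995]
tool_rot: [0.111, 0.994, 0.001, -0.0]
ft_force: [-0.5, 3.7, -1.1]
grip_width: 0.0116
grip_force: 12.0
```

Request:
jog_arm(motion=[0,0,0,0,0,1,1,0,0,0,0,0,1,1,0,0,0,0,0,1,1,0,0,0,0,0,1,1,0,0,0,0,0,0.6,1,0,0,0,0,0,0,1])

```text
time: 8.32
position: [0.6418, 0.1611, 0.0995]
tool_rot: [0.268, 0.963, 0.002, -0.0]
ft_force: [0.3, 5.9, -0.8]
grip_width: 0.0118
grip_force: 12.0
```

Run:
```python
from h import *
o=robot.get_obs();y=Rn.from_quat(o["tool_rot"]).as_matrix()[:,0];print(o["time"],o["position"],np.degrees(np.arctan2(-y[1],-y[0])),o["moment"],o["ft_force"],o["q"].round(2))
```

```text
8.325 [0.64178709 0.16106533 0.0995346 ] -31.105633207226912 [ 0.92964105 -0.06995191  0.03585532] [ 0.29716677  5.85535427 -0.82842117] [ 0.08  0.73  1.44  0.    0.97 -0.96]
```

Request:
jog_arm(motion=[0,0,0,0,0,0.7,1,0,0,0,0,0,0.5,1,0,0,0,0,0,0,1])

```text
time: 8.7
position: [0.6419, 0.1612, 0.0995]
tool_rot: [0.308, 0.951, 0.002, -0.0]
ft_force: [0.1, 5.7, -1.9]
grip_width: 0.0118
grip_force: 12.0
```

```bash
cat > s.py <<'E'
from h import *
o=robot.get_obs();y=Rn.from_quat(o["tool_rot"]).as_matrix()[:,0];print(o["time"],o["position"],np.degrees(np.arctan2(-y[1],-y[0])),o["moment"],o["ft_force"],o["q"].round(2))
E
python3 s.py
```

```text
8.7 [0.6419134  0.16120308 0.09952575] -35.86220288583328 [ 0.96834608 -0.14420066  0.16992917] [ 0.1333039   5.74036396 -1.9357655 ] [ 0.08  0.74  1.44  0.    0.97 -0.87]
```

Request:
jog_arm(motion=[0,0,0,0,0,0.5,1,0,0,0,0,0,0,1])

```text
time: 8.95
position: [0.6418, 0.1612, 0.0995]
tool_rot: [0.324, 0.946, 0.002, -0.0]
ft_force: [-0.3, 6.7, -0.8]
grip_width: 0.0122
grip_force: 12.0
```

```bash
python3 s.py
```

```text
8.95 [0.64180889 0.16124266 0.09954011] -37.83193624222915 [ 1.04708302 -0.03852225  0.28724634] [-0.28542035  6.72695987 -0.7792547 ] [ 0.08  0.73  1.44  0.    0.97 -0.84]
```

Request:
jog_arm(motion=[0,0,0,0,0,0,-1,0,0,0,0,0,0,-1,0,0,0,0,0,0,-1,0,0,-0.5,0,0,0,-1,0,0,-0.9,0,0,0,-1,0,0,-0.9,0,0,0,-1,0,0,-0.5,0,0,0,-1,0,0,0,0,0,0,-1])

```text
time: 9.95
position: [0.6434, 0.1585, 0.2152]
tool_rot: [0.324, 0.946, 0.001, 0.003]
ft_force: [-0.7, -0.3, 0.0]
grip_width: 0.0831
grip_force: 0.0
```

```bash
python3 s.py
python3 - <<'E'
from h import *
c=cam("wrist");cv2.imwrite("pics/w2.png",c[0]);np.savez("w2.npz",K=c[1],d=c[2],R=c[3],t=c[4])
E
```

```text
9.95 [0.64342885 0.15847995 0.21515595] -37.858425289077445 [-0.07753077  0.0188958   0.0496699 ] [-0.74309489 -0.27220072  0.01428654] [ 0.07  0.6   1.36 -0.    1.18 -0.84]
```

View pics/w2.png

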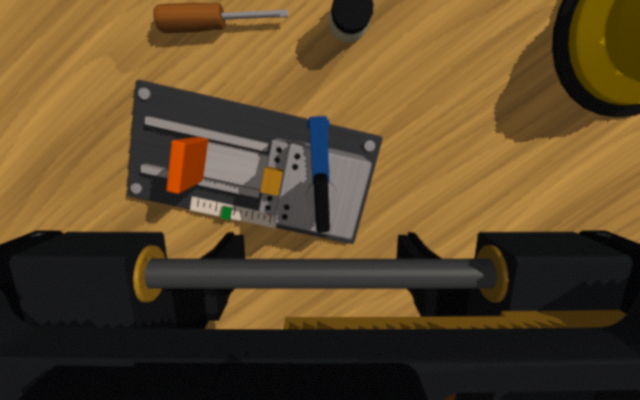

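The dog now points to the clamp's +y side, from (322,228) to (318,120), and the brass lug at (271,181) is uncovered. The handle is at (187,165), the green mark at (227,213), and the plate corners at (137,81), (382,137), (354,243) and (127,198).

Run:
```python
from h import *
w=np.load("w2.npz");a=(w["K"],w["d"],w["R"],w["t"]);im=cv2.imread("pics/w2.png")
yaw=lambda v:np.degrees(np.arctan2(v[1],v[0]))
e=ray([(137,81),(382,137),(354,243),(127,198)],.012,*a)[:,:2];print(e.round(4).tolist())
X=e[1]-e[0]+e[2]-e[3];print("yaw",yaw(e[1]-e[0]),yaw(e[2]-e[3]),"len",np.linalg.norm(e[1]-e[0]),np.linalg.norm(e[2]-e[3]),np.linalg.norm(e[1]-e[2]),"ctr",e.mean(0))
for col,z,roi in(("black",.115,(305,335,175,240)),("blue",.076,(300,335,110,180)),("orange",.092,(160,215,130,200)),("green",.02,(210,245,200,225)),("orange",.02,(262,290,205,225))):
    for b in blobs(im,col,roi,3)[:2]:
        P=(ray(b.reshape(-1,2),z,*a)[:,:2]*1000).astype(np.float32);r=cv2.minAreaRect(P);v=cv2.fitLine(P,2,0,.01,.01).ravel()
        print(col,np.round(r[0],1),np.round(r[1],1),"yaw",yaw(v[:2]))
```

```text
[[0.4398, 0.0735], [0.6442, 0.2423], [0.7248, 0.1454], [0.5211, -0.0272]]
yaw 39.567799906871805 40.27562793361657 len 0.265065990031418 0.26698167549187996 0.12607806470852853 ctr [0.58248387 0.10853342]
black [642.1 159. ] [18.5 51.2] yaw -40.977646
blue [607.3 183.6] [18.5 55. ] yaw -33.365032
orange [547.6  86. ] [29.6 52.2] yaw -68.70942
green [603.6  53.8] [ 9.4 14. ] yaw -49.259922
```

Request:
jog_arm(motion=[0,0,0,0,0,1,-0.2,0,0,0,0,0,1,-0.2,0,0,0,0,0,1,-0.2,0,-0.8,0.2,0,0,0.08,-0.2,0,-0.8,0.3,0,0,0,-0.2,0,-0.8,0.3,0,0,0,-0.2,0.02,-0.8,0.3,0,0,0,-0.2,0,0,0.5,0,0,0,-0.2,0,0,0,0,0,0,-0.2], grip_force=40)

```text
time: 11.12
position: [0.5411, 0.0768, 0.1456]
tool_rot: [0.424, 0.906, -0.001, -0.003]
ft_force: [0.5, -0.8, -0.2]
grip_width: 0.0522
grip_force: 0.0
```

```bash
python3 s.py
python3 - <<'E'
from h import *
c=cam("wrist");cv2.imwrite("pics/w3.png",c[0]);np.savez("w3.npz",K=c[1],d=c[2],R=c[3],t=c[4])
o=robot.get_obs();R=Rn.from_quat(o["tool_rot"]).as_matrix();print("to go (units)",R.T@(np.array([.5441,.0766,.068])-o["position"])/.04,o["grip_width"])
E
```

```text
11.125 [0.54111206 0.07677771 0.14563781] -50.20870337614911 [-0.05765162 -0.02415438 -0.05990535] [ 0.49024796 -0.75688022 -0.20566279] [-0.06  0.55  1.71  0.    0.89 -0.76]
to go (units) [-0.03938373  0.0331849   1.96469041] 0.05251637447291346
```

View pics/w3.png

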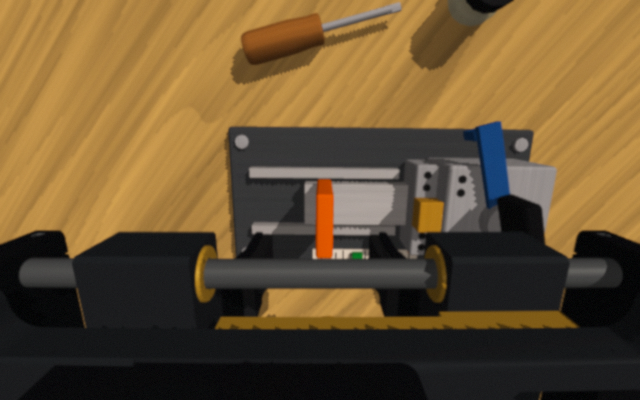

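The handle at (325,218) lies between the fingers (about 265 and 375) and square to them, so I can go straight down.

Request:
jog_arm(motion=[-0.04,0.03,0.7,0,0,0,-0.2,0,0,0.7,0,0,0,-0.2,0,0,0.5,0,0,0,-0.2,0,0,0.06,0,0,0,-0.2,0,0,0,0,0,0,1,0,0,0,0,0,0,1,0,0,0,0,0,0,1,0,0,0,0,0,0,1,0,0,0,0,0,0,1,0,0,0,0,0,0,1])

```text
time: 12.42
position: [0.5446, 0.0761, 0.0694]
tool_rot: [0.424, 0.906, -0.0, -0.0]
ft_force: [-2.5, -2.4, 3.6]
grip_width: 0.0118
grip_force: 40.0
```

```bash
python3 s.py; python3 -c "
from h import *
o=robot.get_obs();print(o['grip_width'],o['grip_force'])"
```

```text
12.425 [0.5446279  0.07613575 0.06940492] -50.19508738997703 [-0.56155428  0.3039691  -0.14969199] [-2.45007306 -2.42492803  3.57406447] [-0.06  0.67  1.75 -0.    0.72 -0.76]
0.011803605035223591 39.960445328615606
```

Request:
jog_arm(motion=[0,-0.2,0,0,0,0,1,0,-0.25,0,0,0,0,1,0,-0.25,0,0,0,0,1,0,-0.25,0,0,0,0,1,0,-0.15,0,0,0,0,1,0,0,0,0,0,0,1,0,0,0,0,0,0,1])

```text
time: 13.3
position: [0.5126, 0.0498, 0.0693]
tool_rot: [0.425, 0.905, 0.002, 0.001]
ft_force: [3.8, 7.5, 0.1]
grip_width: 0.0119
grip_force: 40.0
```

```bash
python3 s.py
python3 - <<'E'
from h import *
o=robot.get_obs();u=np.array([np.cos(np.radians(39.8)),np.sin(np.radians(39.8))])
print("pulled",(np.array([.5446,.0761])-o["position"][:2])@u,o["grip_width"])
s=cam("side")[0];t=cam("top")[0]
A=cv2.resize(s[150:290,210:390],None,fx=4,fy=4,interpolation=cv2.INTER_CUBIC);cv2.imwrite("pics/s4.png",A);cv2.imwrite("pics/s4raw.png",s)
cv2.imwrite("pics/t4.png",cv2.resize(t[130:270,225:385],None,fx=4,fy=4,interpolation=cv2.INTER_CUBIC));cv2.imwrite("pics/t4raw.png",t)
E
```

```text
13.3 [0.51260109 0.04977119 0.06934304] -50.28136474132729 [ 1.13075687 -0.31647433 -0.14783855] [3.8144769  7.5273011  0.09719492] [-0.12  0.65  1.84  0.    0.65 -0.82]
pulled 0.041437564900023295 0.011921378714265773
```

View pics/s4.png

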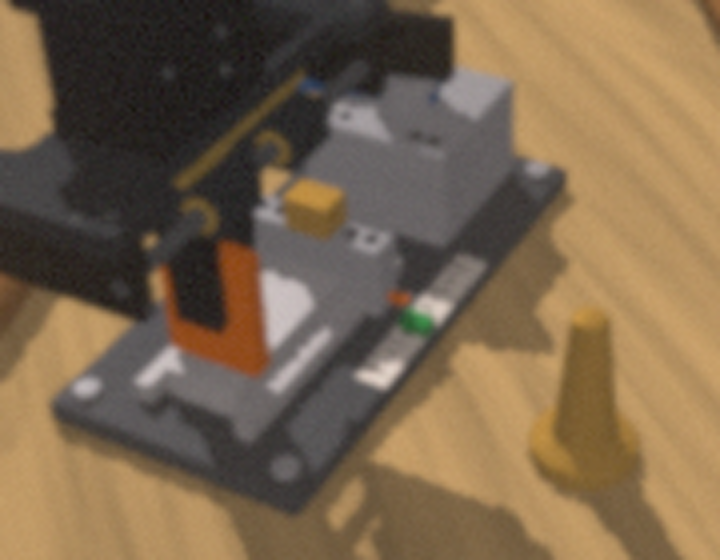

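View pics/t4.png

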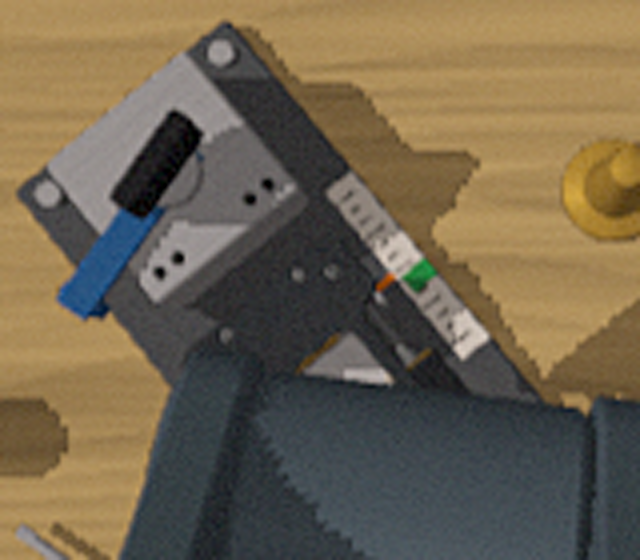

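The slide is out and both views show the pointer and the mark. In the enlarged top crop the orange tip is at (387,281), a little short of the green mark at (421,275). The dog stays clear, from (150,200) to (75,300).

```bash
cat > m.py <<'E'
from h import *
u=np.array([np.cos(np.radians(39.8)),np.sin(np.radians(39.8))]);n=np.array([-u[1],u[0]])
for nm,ro,rg in(("top",(310,327,192,212),(320,340,190,208)),("side",(304,314,220,230),(306,324,224,238))):
    c=cam(nm);r={}
    for col,roi in(("orange",ro),("green",rg)):
        lo,hi=(HSV["green"] if col=="green" else ((3,130,90),(18,255,255)))
        m=cv2.inRange(cv2.cvtColor(c[0],cv2.COLOR_BGR2HSV),lo,hi);ys,xs=np.nonzero(m[roi[2]:roi[3],roi[0]:roi[1]])
        if len(xs)==0: print(nm,col,"none");continue
        p=(xs.mean()+roi[0],ys.mean()+roi[2]);P=ray([p],.020 if col=="orange" else .018,*c[1:])[0,:2]
        r[col]=P;q=(P-[.5902,.115])*1000;print(nm,col,len(xs),np.round(p,1),"local",(q@u).round(1),(q@n).round(1))
    if len(r)==2:print(nm,"still to pull mm",((r["orange"]-r["green"])@u*1000).round(1))
E
python3 m.py
```

```text
top orange 12 [320.8 200.2] local -20.2 -40.9
top green 34 [329.7 198.2] local -27.8 -55.6
top still to pull mm 7.6
side orange 12 [309.2 224.1] local -21.6 -42.7
side green 12 [314.2 230.3] local -31.2 -58.6
side still to pull mm 9.6
```

Request:
jog_arm(motion=[0,-0.12,0,0,0,0,1,0,-0.1,0,0,0,0,1,0,0,0,0,0,0,1,0,0,0,0,0,0,1,0,0,0,0,0,0,1])

```text
time: 14.12
position: [0.506, 0.0444, 0.0694]
tool_rot: [0.425, 0.905, 0.002, 0.001]
ft_force: [3.6, 8.9, 0.9]
grip_width: 0.012
grip_force: 40.0
```

```bash
python3 s.py; sed -i 's/(310,327,192,212)/(316,332,194,212)/; s/(304,314,220,230)/(300,314,220,236)/' m.py; python3 m.py
python3 - <<'E'
from h import *
t=cam("top")[0];s=cam("side")[0]
f=lambda i:cv2.resize(i,(400,400),interpolation=cv2.INTER_CUBIC)
cv2.imwrite("pics/f5.png",np.hstack([f(t[165:235,290:360]),f(s[195:265,275:345])]))
E
```

```text
14.125 [0.50601537 0.04436503 0.0693503 ] -50.28389583659174 [ 1.31835526 -0.37597325 -0.22891825] [3.63670853 8.89786615 0.8784694 ] [-0.13  0.64  1.86  0.01  0.64 -0.83]
top orange 9 [324.3 203.7] local -29.3 -41.7
top green 35 [329.7 198.3] local -27.9 -55.6
top still to pull mm -1.4
side orange 13 [307. 227.] local -30.9 -43.2
side green 15 [313.7 230.3] local -31.5 -57.5
side still to pull mm 0.6
```

View pics/f5.png

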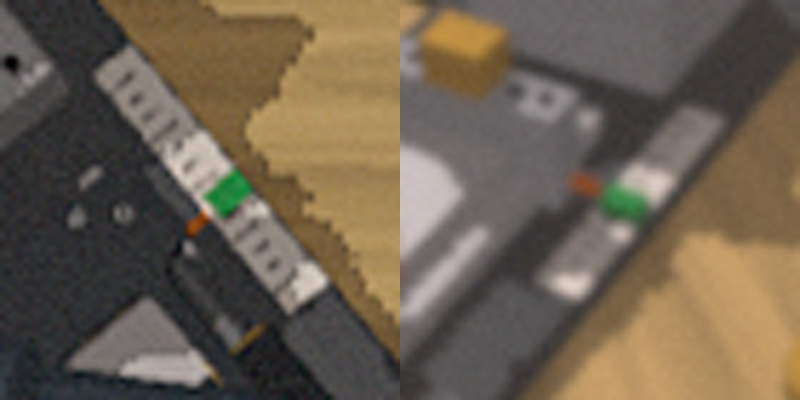

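The pointer lines up with the green mark in both views, to within about 1.5 mm (top crop tip (196,222), mark (229,193)). The slide is still held, so I'm handing in.

```bash
python3 -c "
from rig import robot
print(robot.hand_in())"
```

```text
the job is handed in; nothing more can be done
None
```

I turned the knob clockwise to its free stop, pulled the slide out about 50 mm so the pointer sits within about 1.5 mm of the green mark's centre, and handed in at about 14 s with the handle still gripped at 40 N; the jar, cone and hand tool were not touched.

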